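# Lever the wet grinder up onto its drop-down legs

## Robot

A 7-joint arm with a two-finger parallel gripper is mounted at the origin on the work surface. World frame = base frame: x ahead of the robot, y to its left, z up, the work surface at z = 0. Lengths are in m, angles in rad, forces in N, time in s.
With the tool pointing down it reaches from about 0.4 to 0.85 m from the base axis. Payload 4.5 kg.
Tool frame: the origin (TCP) lies on the mounting face of the last link; the fingertips stand ahead of it and the grasp point (between the pads) lies 155 mm ahead of it (bot.tips_ahead is the z of the fingertips in the tool frame, in m); z points along the fingers, y is the line along which they close (so a half turn about z gives the same grasp; the last joint's range is limited). The gripper opens to 85 mm and grips with 20 to 120 N. Pads are 22 mm wide; open, the fingers measure 114 mm over their backs; the gripper's body (76 mm by 85 mm) begins 54 mm behind the grasp point. The pads swing forward as they close: fully open they stand 13 mm farther back than shut.
Start: joints at [-1.145, 0.689, -0.195, 1.565, 0.157, 0.902, -0.215], TCP at [0.239, 0.578, 0.405] pointing down, gripper open.
Joint ranges: [-3.01, 3.01], [-0.46, 2.08], [-1.47, 1.51], [0.13, 2.56], [-1, 4.14], [0.04, 2.09], [-2.66, 2.66]. Speed limits (rad/s): [2.57, 2.57, 3.14, 3.14, 3.14, 3.14, 3.14].

## Interface

Orientations are given as a unit quaternion [w, x, y, z].
In Python, from cell import bot gives the robot as it stands. The module is installed in compiled form; this text tells all that it offers.
- The arm moves only by the tool arm_command, never from a script. Its argument "series" is text: rows parted by semicolons, each of 5 numbers parted by spaces: the finger opening in cm, from 0 to 8.54, then the shift along the tool's x, y, z in cm, then the turn about the tool's z in rad. In form: claw x y z spin; .... A call has 1 to 8 rows; each row is the pose to reach, as a shift and turn from the pose commanded when the call began, along the tool's axes at that moment; what a row does not reach only later rows make up. A row lasts 1/10 s, in which the tool goes at most 50 mm and 8.59 degrees, less where a joint would pass 70% of its speed; a pose out of reach is approached as far as the arm can. A call with a gripper value outside its range is refused whole. The fingers move at their own pace and stop on an object; "force" is the grip in N (left out, the last holds). Time passes only in rows, so rows that repeat a pose let the fingers close. It gives the time, the measured TCP pose, the force, the opening and the grip force at its end, in the units of the state.
- bot.state(): the state, without advancing time (a new reading comes with each control period).
- bot.snapshot(name): name is "scene" or "top"; returns the picture (420x560x3 uint8, red, green, blue); there is no depth.
- bot.camera_info(name): a dict with "fx", "fy", "cx", "cy" (pixels), "camera_from_world" (4x4, takes a point from world to camera coordinates). Camera axes: x right, y down, z forward; pixel columns grow to the right and rows downward; lengths in m; the calibration is good to about 2 mm. A picture is of the moment at which its call begins. camera_info takes no time and is no camera call.
- bot.hand_in(): hands the job in; it is judged then, once.
The state is a dict: "t": time; "joint_pos": joint angles; "dq": joint speeds; "joint_efforts": joint torques, N m; "position": TCP position; "tcp_rot": TCP orientation; "ft_force": force on the tool from outside, world axes, zero at the start; "moment": the same for the moment, N m; "gripper_width": opening from 0.0 (shut) to 1.0 (fully open); "gripper_force": force on a finger pad.
Only numpy, scipy, OpenCV 4.12 (cv2) and the standard library are available. Lean on these libraries where they do the work, as an engineer would, in place of code of your own. Each camera call takes 0.05 s, during which the arm holds its last target. There are 200 camera calls.

## Task

Prop the heavy wet grinder up on its orange drop-down front legs so the counter under it can be cleaned: slide the pry bar over the wooden block into the grinder's lift pocket until you feel it touch the soft belt cover at the pocket's end, lever the grinder up just far enough for the legs to swing right out, and let it down gently onto them. Don't ram the cover, don't drop the grinder, shove it along the counter or touch it with the gripper; then pull the bar out, lay it flat on the counter clear of the grinder and the block, and leave everything else undisturbed.

Things in the scene. Friction and masses are not known exactly. Their poses are not given: they have to be found in the camera images.
- grinder: Cream wet grinder, 4 to 6.5 kg. Origin: centre of footprint at counter level; front (switch knob, yellow mark) faces its own -x, about world +y; z up. Housing 230 (x) x 240 (y), 26 to 120 mm above the counter; drum radius 88, lid at 268. Loose stones inside: never tip it over 0.16 rad or let it drop (0.06 m/s). On its legs it leans back about 0.105 rad.
- rail (a point): Steel lifting rail of the pocket, 45 mm deep, 80 wide, flat underside 21 mm above the counter while the grinder stands flat. This point: middle of the rail's front lower edge, at the pocket's mouth (own x -107 mm, y 0, 21 mm up in the grinder); axes as the grinder's. The housing front is 8 mm further out and 26 mm above the counter.
- pocket: Lift pocket under the rail, below the yellow mark: 70 mm wide between cheeks, open to the counter. Origin: below the rail's front edge at counter level; axes as the grinder's. It ends at the upright, softly sprung motor belt cover, hidden 8 to 32 mm in from the rail's front edge: belt tension sets its depth, so find it by feel. A light touch (over 1 N) is wanted; over 10 N cracks it.
- rear_feet (a point): Point midway between the two round rear feet at counter level (own x +95 mm of the grinder); the grinder pivots about it when its front is lifted. They must not be shoved more than 10 mm.
- legs (a joint): Orange drop-down leg pair under the front (shaft at grinder x -100 mm, height 22; legs 38 long to the centres of ball feet of radius 6.5, at y +-80). 0 = folded back, 1.31 = right out against the stop, past upright. Free-swinging with a light spring: feet trail on the counter while the front rises, reach the stop by themselves at a tilt of about 0.115 rad. Over 1.2 they carry the grinder.
- pry_bar: Pry bar, 330 mm, 0.43 kg, lying on the counter. Origin: mid-length, underside; x along it to the tip, z up. Steel blade x 0 to +165, 28 wide, 5 thick; blue handle x 0 to -165, 24 wide, 20 high; undersides flush. Balances at x -13 mm. Tip under the rail and resting over the block, it stays by itself with the handle end up (slope about 0.23 rad) as the handle side is the heavier.
- bar_tip (a point): Tip of the pry bar: middle of the lower edge of its end (x +165 mm of the bar).
- block: Beech fulcrum block, loose, 0.22 kg, 50 deep (x) x 80 wide (y), already in place before the pocket: flat to 23 mm, with a half-round ridge along y on its middle (80 mm long, radius 12, axis at 23 mm height, top at 35 mm). Origin: centre of its underside. Ridge 62 to 74 mm in front of the rail's front edge.
- kettle: Cream electric kettle, radius 76 mm, 190 high, on its base; bystander. Origin: centre of its underside.
- kettle_base: Black kettle base, radius 82 mm, 22 high, fixed; bystander.
- organiser: White plastic organiser with one pull-out tray, 140 x 170 x 110 mm, fixed; bystander. Origin: centre of its underside.
- jar: Lidded glass jar, radius 38 mm, 111 high; bystander. Origin: centre of its underside.
- cup_a: Maroon cup on the tray, rim radius 38 mm, 75 high; bystander. Origin: centre of its underside.
- cup_b: Maroon cup like the other, on the counter; bystander.
- steel_tray: Steel tray 150 x 210 x 18 mm, fixed, holding the teaspoon and one cup; bystander. Origin: centre of its underside.
- teaspoon: Teaspoon, 140 mm long, on the tray; bystander.
Things that resemble listed ones, but are neither listed nor needed, are in the scene too. What is shaped like the block but turquoise or yellow is not meant.

How it is judged:
By the outcome, as a careful person would: the job done as asked, in the order asked, and still so for the second after the job is handed in, with the robot touching nothing.
It also fails if it takes over 72 s, if anything falls off the work surface, if the arm or the gripper's body presses on something with over 40 N, if the wrist force passes 120 N, or if a joint passes its speed limit or range.

## Working session

There is one attempt and no reset: what is moved stays moved. The work goes in short steps, Python scripts to look and compute and a tool call to move; the robot and the scene stay as the last step left them, time stands still between calls to the robot, and variables do not carry over. Pictures are saved under pics/ and viewed, at most 11 in all, crops included, and the job is handed in when it is done.

Besides the shell and the picture viewer there is one more tool, called in YAML: its name, and indented under it one key for each argument. arm_command: Moves the arm, as the interface text tells. Its arguments: {"type":"object","properties":{"series":{"type":"string"},"force":{"type":"number"}},"required":["series"]}

```bash
mkdir -p pics
python3 - <<'E'
from cell import bot
import cv2,numpy as np
np.set_printoptions(precision=4,suppress=True)
s=bot.state();print(s,bot.tips_ahead)
for n in("scene","top"):
    cv2.imwrite(f"pics/{n}0.png",bot.snapshot(n)[:,:,::-1]); print(bot.camera_info(n))
E
```

```text
{'t': 0.0, 'joint_pos': array([-1.1452,  0.69  , -0.1945,  1.5664,  0.1573,  0.9025, -0.2151]), 'dq': array([-0.0002, -0.0003,  0.0005, -0.0003, -0.0016,  0.0003,  0.    ]), 'joint_efforts': array([  0.    , -53.9616,  -1.2667, -15.8551,   0.0091,   0.0093,
         0.    ]), 'position': array([0.2385, 0.5773, 0.4039]), 'tcp_rot': array([-0.0001,  0.1946,  0.9809, -0.0009]), 'ft_force': array([-1.0286, -0.4284, -0.5247]), 'moment': array([ 0.0759, -0.0259, -0.005 ]), 'gripper_force': 0.0, 'gripper_width': 1.0013219627156456} 0.1734
{'fx': 390.0528411521111, 'fy': 390.0528411521111, 'cx': 275.8635361684227, 'cy': 205.1550064772893, 'camera_from_world': array([[-0.4083,  0.9128,  0.0049,  0.1841],
       [ 0.8715,  0.3914, -0.2955, -0.5246],
       [-0.2717, -0.1163, -0.9553,  1.1727],
       [ 0.    ,  0.    ,  0.    ,  1.    ]])}
{'fx': 475.59783903089703, 'fy': 475.59783903089703, 'cx': 283.553371185054, 'cy': 214.31778028607977, 'camera_from_world': array([[ 0.0032, -0.9997,  0.0232,  0.022 ],
       [-0.9924, -0.006 , -0.1229,  0.5802],
       [ 0.123 , -0.0226, -0.9921,  1.4072],
       [ 0.    ,  0.    ,  0.    ,  1.    ]])}
```

View pics/scene0.png

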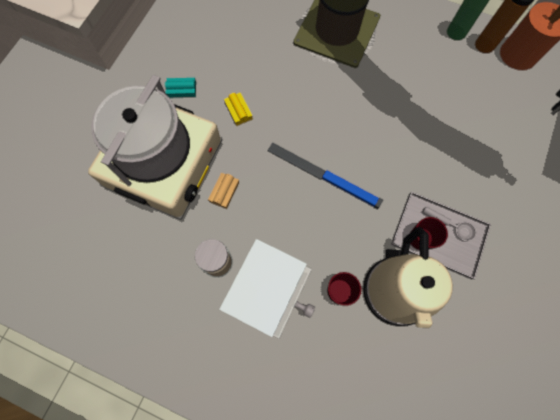

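View pics/top0.png

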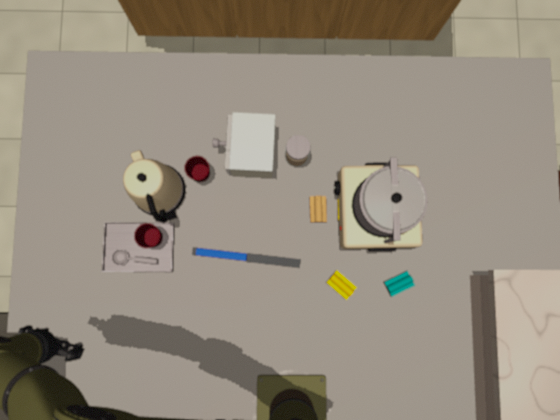

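```bash
cat > h.py <<'E'
from cell import bot
import cv2,numpy as np
np.set_printoptions(precision=4,suppress=True)
def proj(n,P):
    c=bot.camera_info(n);T=c["camera_from_world"];p=np.atleast_2d(P)@T[:3,:3].T+T[:3,3]
    return np.c_[c["fx"]*p[:,0]/p[:,2]+c["cx"],c["fy"]*p[:,1]/p[:,2]+c["cy"]]
def unproj(n,uv,z):
    c=bot.camera_info(n);T=c["camera_from_world"];R=T[:3,:3];o=-R.T@T[:3,3]
    uv=np.atleast_2d(uv);d=np.c_[(uv[:,0]-c["cx"])/c["fx"],(uv[:,1]-c["cy"])/c["fy"],np.ones(len(uv))]@R
    return o+d*((z-o[2])/d[:,2])[:,None]
E
python3 - <<'E'
from h import *
t=cv2.imread("pics/top0.png");s=cv2.imread("pics/scene0.png")
cv2.imwrite("pics/tc.png",cv2.resize(t[150:310,180:440],None,fx=3,fy=3,interpolation=cv2.INTER_CUBIC))
cv2.imwrite("pics/sc.png",cv2.resize(s[70:230,80:340],None,fx=3,fy=3,interpolation=cv2.INTER_CUBIC))
for n,im in(("top",t),("scene",s)):
    h=cv2.cvtColor(im,cv2.COLOR_BGR2HSV)
    for nm,lo,hi,z in(("blue",(105,150,60),(130,255,255),.02),("wood",(8,90,90),(20,255,255),.029),("yel",(24,180,120),(32,255,255),.12)):
        m=cv2.inRange(h,lo,hi)
        for c in cv2.findContours(m,0,1)[0]:
            if cv2.contourArea(c)>12:
                r=cv2.minAreaRect(c);b=cv2.boxPoints(r);print(n,nm,cv2.contourArea(c),np.array(r[0]),"\n",unproj(n,b,z)[:,:2].round(4).tolist(),unproj(n,r[0],z)[0])
E
```

```text
top blue 249.0 [220.9351 254.0512] 
 [[0.4592, 0.2897], [0.4774, 0.288], [0.4603, 0.137], [0.4421, 0.1389]] [0.4598 0.2134 0.02  ]
top wood 392.5 [317.5 208.5] 
 [[0.638, -0.0534], [0.6384, -0.1056], [0.5612, -0.105], [0.5609, -0.0531]] [ 0.5995 -0.0793  0.029 ]
top wood 31.0 [445.5052  20.2335] 
 [[1.1522, -0.445], [1.2887, -0.5438], [1.2829, -0.5513], [1.1465, -0.4525]] [ 1.2171 -0.4978  0.029 ]
top wood 10701.5 [286.5  19.5] 
 [[1.2688, 0.5566], [1.2876, -0.5318], [1.1534, -0.5262], [1.1371, 0.5506]] [1.2113 0.017  0.029 ]
top yel 376.5 [341.1017 284.5266] 
 [[0.3794, -0.0937], [0.4122, -0.1229], [0.3641, -0.1781], [0.3317, -0.1488]] [ 0.3718 -0.1359  0.12  ]
scene blue 481.0 [349.8853 187.7844] 
 [[0.4658, 0.1361], [0.4405, 0.138], [0.4576, 0.2892], [0.4823, 0.2865]] [0.4617 0.2133 0.02  ]
scene wood 589.0 [223.509  189.4253] 
 [[0.6428, -0.1038], [0.5568, -0.1074], [0.5591, -0.0531], [0.6444, -0.0508]] [ 0.6013 -0.0786  0.029 ]
scene wood 746.5 [544.   18.5] 
 [[-0.3136, 0.4918], [-0.351, 0.5743], [-0.2235, 0.6013], [-0.1873, 0.5214]] [-0.2678  0.5474  0.029 ]
scene yel 18.5 [202.4 175.7] 
 [[0.6409, -0.1145], [0.5893, -0.1161], [0.5895, -0.1129], [0.641, -0.1113]] [ 0.6154 -0.1137  0.12  ]
scene yel 421.0 [237.1 106.7] 
 [[0.4103, -0.1628], [0.3743, -0.1372], [0.4271, -0.0767], [0.4619, -0.102]] [ 0.4188 -0.1194  0.12  ]
```

View pics/tc.png

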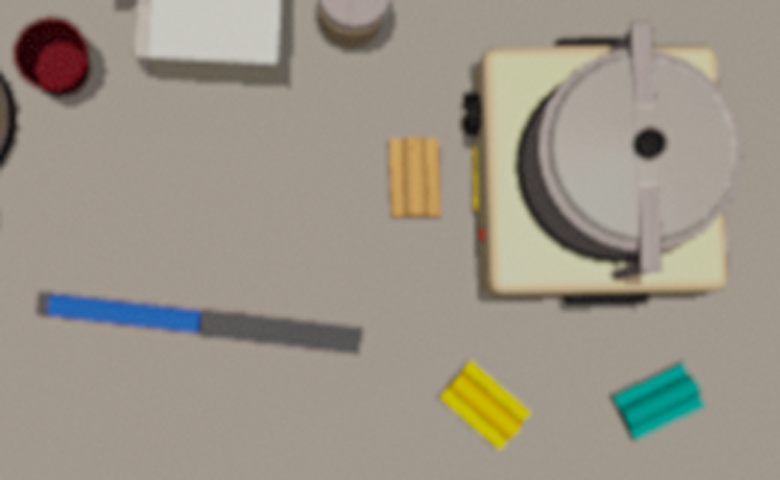

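View pics/sc.png

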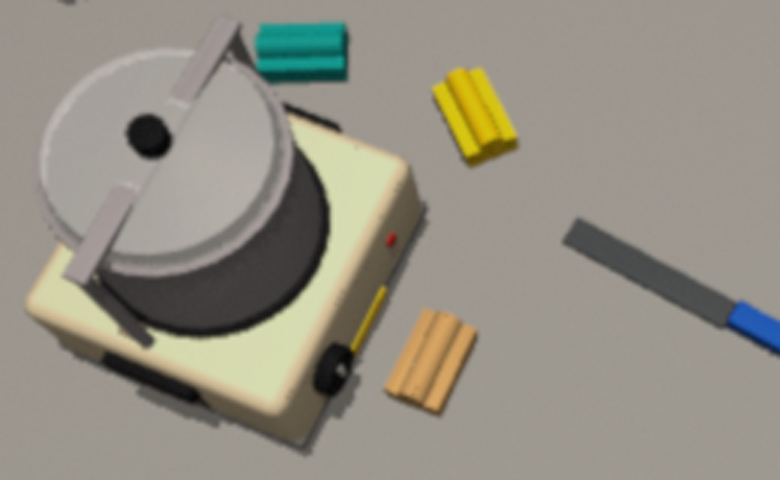

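Run:
```python
from h import *
from scipy.optimize import least_squares
f=lambda u,v,o:(np.array([u,v])+.5)/3-.5+np.array(o)
T=lambda u,v:f(u,v,(180,150)); S=lambda u,v:f(u,v,(80,70))
def tri(a,b):
    r=least_squares(lambda P:np.r_[proj("top",P)[0]-a,proj("scene",P)[0]-b],[.6,-.1,.05]);return r.x,r.cost
print("mark ends",tri(T(475,149),S(384,288)),tri(T(475,210),S(353,351)))
tip=[T(361,327),T(358,353)];print("tip",[unproj("top",x,.005)[0] for x in tip],[unproj("scene",S(*x),.005)[0] for x in((580,218),(565,240))])
print("joint",unproj("top",T(201,321),.005))
tc=[T(484,46),T(716,46),T(724,291),T(488,294)]
print("gr top",[unproj("top",x,.12)[0][:2] for x in tc]);print("gr sc",[unproj("scene",S(*x),.12)[0][:2] for x in((412,158),(280,415),(27,305))])
print("lid knob",tri(T(649,143),S(149,136)))
print("ridge ends",tri(T(414,138),S(402,402)) , tri(T(414,216),S(447,315)))
print("bottom block", [unproj("scene",S(*x),.023)[0][:2] for x in((386,390),(440,410),(477,326))])
```

```text
mark ends (array([ 0.6019, -0.1116,  0.1529]), np.float64(23.600950279999783)) (array([ 0.5869, -0.1734, -0.0948]), np.float64(20.56144253847368))
tip [array([ 0.4472, -0.0269,  0.005 ]), array([ 0.4208, -0.0238,  0.005 ])] [array([ 0.4187, -0.023 ,  0.005 ]), array([ 0.444 , -0.0263,  0.005 ])]
joint [[0.4527 0.1364 0.005 ]]
gr top [array([ 0.7148, -0.1396]), array([ 0.7167, -0.3655]), array([ 0.4791, -0.3655]), array([ 0.4753, -0.1406])]
gr sc [array([ 0.4775, -0.1451]), array([ 0.7121, -0.1383]), array([ 0.7139, -0.3593])]
lid knob (array([ 0.5982, -0.2605,  0.262 ]), np.float64(0.019800071191998312))
ridge ends (array([ 0.6424, -0.0844,  0.0198]), np.float64(1.3156975650021636)) (array([ 0.5599, -0.0819,  0.0314]), np.float64(0.7149457063964246))
bottom block [array([ 0.6401, -0.1031]), array([ 0.6373, -0.0537]), array([ 0.5565, -0.0581])]
```

Run:
```python
from h import *
from scipy.optimize import least_squares
def tri(a,b):
    r=least_squares(lambda P:np.r_[proj("top",P)[0]-a,proj("scene",P)[0]-b],[.6,-.1,.05]);return r.x,r.cost
print(tri((142,178),(428,283)),tri((173,215),(388,254)),tri((152,198),(424,235)),tri((137,156),(425,322)))
print(unproj("top",(148,237),.09),unproj("top",(173,247),.018))
```

```text
(array([0.6565, 0.4129, 0.1984]), np.float64(0.7096917628342934)) (array([0.5798, 0.3634, 0.0047]), np.float64(0.13918549656190204)) (array([0.5918, 0.3624, 0.2619]), np.float64(0.9307660630522876)) (array([0.7241, 0.4382, 0.1713]), np.float64(1.6571307660867491))
[[0.5051 0.4164 0.09  ]] [[0.4805 0.3588 0.018 ]]
```

arm_command:
  series: "8.5 -4 -2 0 0.15; 8.5 -8 -4 0 0.3; 8.5 -12.5 -6.5 0 0.45; 8.5 -17 -9 1 0.6; 8.5 -21 -12 3 0.75; 8.5 -25 -14.5 5 0.9; 8.5 -29 -17 7 1.05; 8.5 -32.6 -18.8 8 1.2"

```text
t: 0.9
position: [0.4672, 0.2789, 0.3238]
tcp_rot: [-0.0, 0.716, 0.698, -0.001]
ft_force: [0.6, 0.2, -0.2]
gripper_width: 0.994
gripper_force: 0.0
```

arm_command:
  series: "8.5 0 0.1 3 0.05; 8.5 0 0.1 7 0.09; 8.5 0 0.1 10 0.09; 8.5 0 0.1 12.4 0.09; 8.5 0 0.1 13.5 0.09; 8.5 0 0.1 13.5 0.09"

```text
t: 1.5
position: [0.4678, 0.2802, 0.1888]
tcp_rot: [-0.0, 0.745, 0.667, -0.001]
ft_force: [0.3, -1.3, 1.1]
gripper_width: 1.001
gripper_force: 0.0
```

arm_command:
  series: "3 0 0 0 0; 3 0 0 0 0; 3 0 0 0 0; 3 0 0 0 0"
  force: 20

```text
t: 1.9
position: [0.4685, 0.2806, 0.1909]
tcp_rot: [0.0, 0.745, 0.667, 0.001]
ft_force: [0.0, 0.3, 0.7]
gripper_width: 0.353
gripper_force: 0.0
```

Run:
```python
from h import *
print(bot.tips_ahead,bot.state()["position"],bot.state()["gripper_width"])
a=bot.snapshot("top")[190:300,160:320,::-1];b=bot.snapshot("scene")[120:230,260:420,::-1]
cv2.imwrite("pics/g1.png",cv2.resize(np.hstack([a,b]),None,fx=2.5,fy=2.5,interpolation=cv2.INTER_CUBIC))
```

```text
0.1734 [0.4685 0.2806 0.1909] 0.3525049776855128
```

View pics/g1.png

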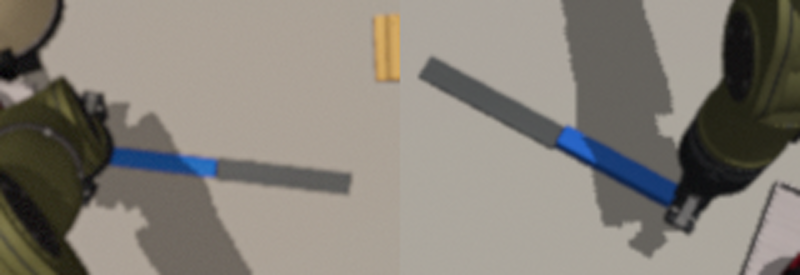

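arm_command:
  series: "3 0 0 0.3 0; 3 0 0 0.6 0; 3 0 0 0.6 0; 3 0 0 0.6 0"

```text
t: 2.4
position: [0.4682, 0.2804, 0.1838]
tcp_rot: [-0.0, 0.745, 0.667, -0.0]
ft_force: [0.1, -0.2, -0.4]
gripper_width: 0.347
gripper_force: 0.0
```

arm_command:
  series: "3 0 0 0.3 0; 3 0 0 0.6 0; 3 0 0 0.6 0; 3 0 0 0.6 0"

```text
t: 2.8
position: [0.4682, 0.2804, 0.1779]
tcp_rot: [-0.0, 0.745, 0.667, -0.0]
ft_force: [-0.4, 0.9, -1.2]
gripper_width: 0.351
gripper_force: 0.0
```

arm_command:
  series: "1.5 0 0 0 0; 1.5 0 0 0 0; 1.5 0 0 0 0; 1.5 0 0 0 0"
  force: 20

```text
t: 3.2
position: [0.4681, 0.2805, 0.1782]
tcp_rot: [-0.0, 0.745, 0.667, -0.0]
ft_force: [-0.9, 0.3, 1.0]
gripper_width: 0.273
gripper_force: 21.1
```

arm_command:
  series: "1.5 0 0 -0.6 0; 1.5 0 0 -1.8 0; 1.5 -0.1 0 -3 0; 1.5 -0.3 0 -4.2 0; 1.5 -0.5 0 -5.4 0; 1.5 -0.7 0 -6.6 0; 1.5 -0.9 0 -7.8 0; 1.5 -1.2 0 -8.8 0"

```text
t: 4.0
position: [0.467, 0.2685, 0.2673]
tcp_rot: [0.0, 0.745, 0.667, 0.0]
ft_force: [-0.7, -1.0, -3.6]
gripper_width: 0.28
gripper_force: 20.2
```

arm_command:
  series: "1.5 -0.2 0 -0.5 0; 1.5 -0.3 0 -0.8 0; 1.5 -0.3 0 -0.8 0"

```text
t: 4.3
position: [0.4667, 0.2657, 0.2744]
tcp_rot: [-0.0, 0.745, 0.667, 0.0]
ft_force: [-0.4, 1.2, -2.8]
gripper_width: 0.277
gripper_force: 20.2
```

Run:
```python
from h import *
print(bot.state()["position"],bot.state()["ft_force"],bot.state()["moment"])
a=bot.snapshot("top")[190:300,160:320,::-1];b=bot.snapshot("scene")[120:230,260:420,::-1]
cv2.imwrite("pics/g2.png",cv2.resize(np.hstack([a,b]),None,fx=2.5,fy=2.5,interpolation=cv2.INTER_CUBIC))
```

```text
[0.4667 0.2657 0.2744] [-0.4387  1.1708 -2.7702] [ 0.3128 -0.0214 -0.0133]
```

View pics/g2.png

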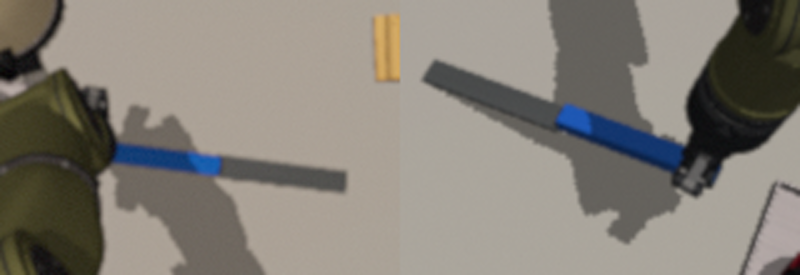

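arm_command:
  series: "1.5 0 0 0 0; 1.5 0 0 0 0; 1.5 0 0 -1 0; 1.5 0 0 -3 0; 1.5 0 0 -5 0; 1.5 0 0 -6.5 0; 1.5 0 0 -7 0; 1.5 0 0 -7 0"
  force: 120

```text
t: 5.2
position: [0.4666, 0.2655, 0.3448]
tcp_rot: [0.0, 0.745, 0.667, 0.001]
ft_force: [0.6, 0.2, -5.1]
gripper_width: 0.238
gripper_force: 120.8
```

arm_command:
  series: "1.5 -0.5 1 0 -0.02; 1.5 -2 3.5 0 -0.04; 1.5 -3.8 6.5 0 -0.06; 1.5 -5.5 9.5 0 -0.08; 1.5 -7.5 12.5 0 -0.1; 1.5 -8.5 13.9 0 -0.113; 1.5 -8.69 14.15 0 -0.113; 1.5 -8.69 14.15 0 -0.113"

```text
t: 6.0
position: [0.5975, 0.1626, 0.3428]
tcp_rot: [-0.001, 0.707, 0.707, -0.001]
ft_force: [-0.0, 0.8, -4.8]
gripper_width: 0.243
gripper_force: 120.7
```

Run:
```python
from h import *
s=bot.state();print(s["position"],s["tcp_rot"],s["ft_force"],s["moment"],s["gripper_width"])
a=bot.snapshot("top")[130:260,200:360,::-1];b=bot.snapshot("scene")[120:250,180:340,::-1]
cv2.imwrite("pics/g3.png",cv2.resize(np.hstack([a,b]),None,fx=2.5,fy=2.5,interpolation=cv2.INTER_CUBIC))
```

```text
[0.5975 0.1626 0.3428] [-0.0007  0.707   0.7072 -0.0011] [-0.0178  0.8147 -4.7549] [ 0.4986  0.0574 -0.0011] 0.24292439215974318
```

View pics/g3.png

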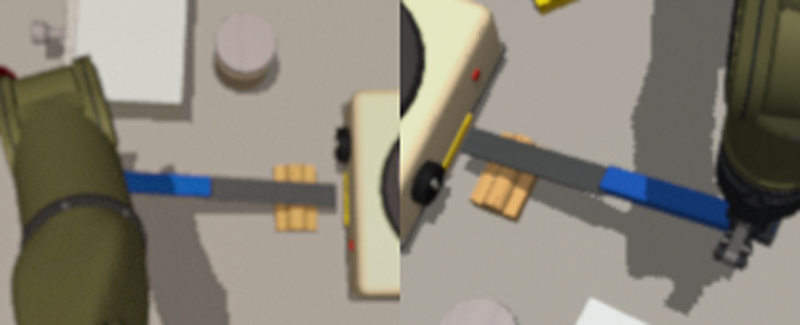

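Run:
```python
from h import *
from scipy.optimize import least_squares
def tri(a,b):
    r=least_squares(lambda P:np.r_[proj("top",P)[0]-a,proj("scene",P)[0]-b],[.6,-.1,.05]);return r.x,r.cost**.5
T=lambda u,v:(np.array([u,v])+.5)/2.5-.5+[200,130]; S=lambda u,v:(np.array([u-400,v])+.5)/2.5-.5+[180,120]
print(tri(T(335,183),S(474,128)),tri(T(335,207),S(466,151)))
print("joint",tri(T(211,177),S(608,167)),tri(T(211,197),S(599,191)))
```

```text
(array([ 0.5999, -0.1099,  0.1191]), np.float64(2.636473519989713)) (array([ 0.5912, -0.134 ,  0.0114]), np.float64(0.9758735746073842))
joint (array([0.5997, 0.0314, 0.1724]), np.float64(1.7371663295340616)) (array([0.5933, 0.0215, 0.0759]), np.float64(0.7996752309680437))
```

Run:
```python
from h import *
from scipy.optimize import least_squares
def tri(a,b):
    r=least_squares(lambda P:np.r_[proj("top",P)[0]-a,proj("scene",P)[0]-b],[.6,-.1,.05]);return r.x,r.cost**.5
T=lambda u,v:(np.array([u,v])+.5)/2.5-.5+[200,130]; S=lambda u,v:(np.array([u-400,v])+.5)/2.5-.5+[180,120]
print(tri(T(335,207),S(474,128)),tri(T(335,183),S(466,151)))
print("joint",tri(T(211,197),S(608,167)),tri(T(211,177),S(599,191)))
```

```text
(array([ 0.5822, -0.123 ,  0.0659]), np.float64(0.335852539251797)) (array([ 0.6091, -0.1199,  0.0699]), np.float64(1.3319467436221861))
joint (array([0.5849, 0.0262, 0.1285]), np.float64(0.31748363871143204)) (array([0.6082, 0.0271, 0.1244]), np.float64(0.6272904969733657))
```

arm_command:
  series: "1.5 0 0 0.5 0; 1.5 0 0 1.5 0; 1.5 0 0 2.7 0; 1.5 0 0 3.8 0; 1.5 0 0 4.4 0; 1.5 0 0 4.4 0; 1.5 0 0 4.4 0"

```text
t: 6.8
position: [0.5977, 0.1634, 0.3]
tcp_rot: [0.0, 0.706, 0.708, -0.0]
ft_force: [-0.1, -0.1, -4.0]
gripper_width: 0.244
gripper_force: 121.0
```

arm_command:
  series: "1.5 0 0 0.1 0; 1.5 0 0 0.2 0; 1.5 0 0 0.3 0; 1.5 0 0 0.3 0"

```text
t: 7.2
position: [0.5978, 0.1636, 0.2973]
tcp_rot: [0.0, 0.706, 0.708, 0.0]
ft_force: [1.4, -0.2, -3.6]
gripper_width: 0.248
gripper_force: 120.7
```

arm_command:
  series: "1.5 0 0 0.1 0; 1.5 0 0 0.2 0; 1.5 0 0 0.2 0"

```text
t: 7.5
position: [0.5977, 0.1635, 0.2951]
tcp_rot: [0.0, 0.706, 0.708, 0.0]
ft_force: [0.1, 0.3, -2.0]
gripper_width: 0.245
gripper_force: 120.7
```

arm_command:
  series: "1.5 0 0 0 0; 1.5 0 0 0 0; 1.5 0 0 0 0; 1.5 -0.3 0 0.1 0; 1.5 -0.7 0 0.23 0; 1.5 -1.1 0 0.36 0; 1.5 -1.5 0 0.49 0; 1.5 -1.5 0 0.49 0"
  force: 20

```text
t: 8.3
position: [0.5976, 0.147, 0.2899]
tcp_rot: [0.0, 0.707, 0.707, -0.001]
ft_force: [0.5, -1.7, -3.1]
gripper_width: 0.241
gripper_force: 120.9
```

arm_command:
  series: "1.5 -0.2 0 0.06 0; 1.5 -0.4 0 0.13 0; 1.5 -0.6 0 0.2 0; 1.5 -0.8 0 0.26 0; 1.5 -0.8 0 0.26 0"

```text
t: 8.8
position: [0.5978, 0.14, 0.2875]
tcp_rot: [0.0, 0.706, 0.708, -0.0]
ft_force: [-0.1, 0.3, -1.6]
gripper_width: 0.247
gripper_force: 120.9
```

arm_command:
  series: "1.5 -0.1 0 0.03 0; 1.5 -0.15 0 0.05 0; 1.5 -0.15 0 0.05 0"

```text
t: 9.1
position: [0.5977, 0.139, 0.2871]
tcp_rot: [-0.0, 0.706, 0.708, 0.0]
ft_force: [0.7, -0.0, -2.2]
gripper_width: 0.247
gripper_force: 120.9
```

arm_command:
  series: "1.5 -0.1 0 0.03 0; 1.5 -0.15 0 0.05 0; 1.5 -0.15 0 0.05 0"

```text
t: 9.4
position: [0.5977, 0.1374, 0.2866]
tcp_rot: [0.0, 0.706, 0.708, 0.0]
ft_force: [0.2, -0.1, -1.8]
gripper_width: 0.246
gripper_force: 120.9
```

arm_command:
  series: "1.5 -0.1 0 0.03 0; 1.5 -0.2 0 0.065 0; 1.5 -0.2 0 0.065 0"

```text
t: 9.7
position: [0.5977, 0.1352, 0.2859]
tcp_rot: [0.0, 0.706, 0.708, -0.0]
ft_force: [0.6, 0.6, -2.2]
gripper_width: 0.244
gripper_force: 120.9
```

arm_command:
  series: "1.5 -0.1 0 0.03 0; 1.5 -0.15 0 0.05 0; 1.5 -0.15 0 0.05 0"

```text
t: 10.0
position: [0.5977, 0.1339, 0.2854]
tcp_rot: [0.0, 0.706, 0.708, -0.0]
ft_force: [0.2, -0.4, -2.5]
gripper_width: 0.246
gripper_force: 120.9
```

arm_command:
  series: "1.5 -0.1 0 0.03 0; 1.5 -0.2 0 0.065 0; 1.5 -0.2 0 0.065 0"

```text
t: 10.3
position: [0.5977, 0.1318, 0.2847]
tcp_rot: [0.0, 0.706, 0.708, -0.0]
ft_force: [0.0, 0.6, -1.9]
gripper_width: 0.245
gripper_force: 120.9
```

arm_command:
  series: "1.5 -0.1 0 0.03 0; 1.5 -0.15 0 0.05 0; 1.5 -0.15 0 0.05 0"

```text
t: 10.6
position: [0.5977, 0.1304, 0.2843]
tcp_rot: [0.0, 0.706, 0.708, -0.0]
ft_force: [0.5, 0.2, -2.8]
gripper_width: 0.246
gripper_force: 120.9
```

arm_command:
  series: "1.5 -0.1 0 0.03 0; 1.5 -0.2 0 0.065 0; 1.5 -0.2 0 0.065 0"

```text
t: 10.9
position: [0.5977, 0.1282, 0.2836]
tcp_rot: [0.0, 0.706, 0.708, -0.0]
ft_force: [0.0, 0.1, -1.7]
gripper_width: 0.241
gripper_force: 120.9
```

arm_command:
  series: "1.5 -0.1 0 0.03 0; 1.5 -0.15 0 0.05 0; 1.5 -0.15 0 0.05 0"

```text
t: 11.2
position: [0.5977, 0.1269, 0.2831]
tcp_rot: [0.0, 0.706, 0.708, -0.0]
ft_force: [0.3, 0.6, -1.8]
gripper_width: 0.243
gripper_force: 120.9
```

arm_command:
  series: "1.5 -0.1 0 0.03 0; 1.5 -0.2 0 0.065 0; 1.5 -0.2 0 0.065 0"

```text
t: 11.5
position: [0.5977, 0.1247, 0.2824]
tcp_rot: [0.0, 0.706, 0.708, -0.0]
ft_force: [0.3, 0.8, -1.9]
gripper_width: 0.247
gripper_force: 120.9
```

arm_command:
  series: "1.5 -0.1 0 0.03 0; 1.5 -0.15 0 0.05 0; 1.5 -0.15 0 0.05 0"

```text
t: 11.8
position: [0.5977, 0.1234, 0.282]
tcp_rot: [0.0, 0.706, 0.708, -0.0]
ft_force: [0.9, 0.5, -2.1]
gripper_width: 0.246
gripper_force: 120.9
```

arm_command:
  series: "1.5 -0.1 0 0.03 0; 1.5 -0.15 0 0.05 0; 1.5 -0.15 0 0.05 0"

```text
t: 12.1
position: [0.5977, 0.1219, 0.2815]
tcp_rot: [0.0, 0.706, 0.708, -0.0]
ft_force: [-0.5, -0.1, -2.0]
gripper_width: 0.244
gripper_force: 120.9
```

arm_command:
  series: "1.5 -0.1 0 0.03 0; 1.5 -0.15 0 0.05 0; 1.5 -0.15 0 0.05 0"

```text
t: 12.4
position: [0.5977, 0.1204, 0.2809]
tcp_rot: [0.0, 0.706, 0.708, -0.0]
ft_force: [0.3, -0.6, -1.4]
gripper_width: 0.248
gripper_force: 120.9
```

arm_command:
  series: "1.5 -0.1 0 0.03 0; 1.5 -0.2 0 0.065 0; 1.5 -0.2 0 0.065 0"

```text
t: 12.7
position: [0.5977, 0.1182, 0.2803]
tcp_rot: [0.0, 0.706, 0.708, -0.0]
ft_force: [0.1, -0.6, -2.3]
gripper_width: 0.246
gripper_force: 120.9
```

arm_command:
  series: "1.5 -0.1 0 0.03 0; 1.5 -0.15 0 0.05 0; 1.5 -0.15 0 0.05 0"

```text
t: 13.0
position: [0.5977, 0.1169, 0.2798]
tcp_rot: [0.0, 0.706, 0.708, -0.0]
ft_force: [0.0, -1.3, -1.7]
gripper_width: 0.246
gripper_force: 120.9
```

Run:
```python
from h import *
a=bot.snapshot("top")[130:260,240:400,::-1];b=bot.snapshot("scene")[110:240,170:330,::-1]
cv2.imwrite("pics/g4.png",cv2.resize(np.hstack([a,b]),None,fx=2.5,fy=2.5,interpolation=cv2.INTER_CUBIC))
for i in range(6): bot.snapshot("top"); print(bot.state()["ft_force"],bot.state()["moment"])
```

```text
[ 0.3874 -0.5428 -1.4598] [0.0004 0.0053 0.0206]
[ 0.7136 -0.3928 -2.3553] [-0.0174 -0.0479  0.0585]
[ 0.4386 -0.975  -1.9779] [-0.1005 -0.0609 -0.021 ]
[-0.4559 -0.0066 -2.1051] [-0.0118  0.0354 -0.0013]
[-0.0933 -0.5808 -1.9485] [-0.0277 -0.0044  0.0321]
[ 0.0912 -0.1543 -1.9502] [-0.0539 -0.0438  0.0644]
```

View pics/g4.png

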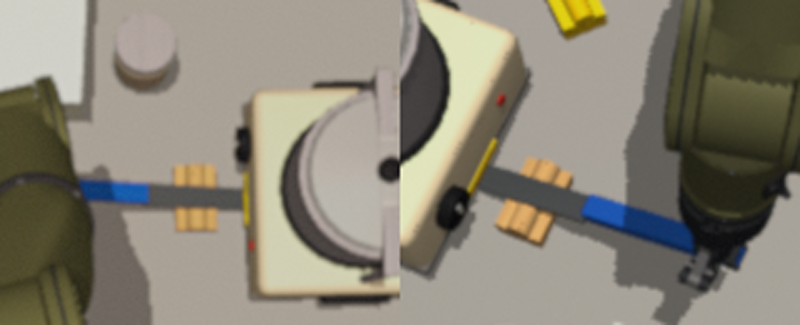

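```bash
cat > f.py <<'E'
from h import *
F=[]
for i in range(6): bot.snapshot("top"); s=bot.state();F.append(np.r_[s["ft_force"],s["moment"]])
print(s["t"],s["position"],np.mean(F,0),s["gripper_width"],s["gripper_force"])
E
python3 - <<'E'
from h import *
for z in(.06,.07,.08): print(unproj("top",(149.5/2.5-.5+240,191.5/2.5-.5+130),z),unproj("scene",(189/2.5-.5+170,209/2.5-.5+110),z))
E
```

```text
[[ 0.6021 -0.0218  0.06  ]] [[ 0.5964 -0.0178  0.06  ]]
[[ 0.6007 -0.0213  0.07  ]] [[ 0.5993 -0.0157  0.07  ]]
[[ 0.5993 -0.0207  0.08  ]] [[ 0.6021 -0.0136  0.08  ]]
```

arm_command:
  series: "1.5 -0.1 0 0.03 0; 1.5 -0.15 0 0.05 0; 1.5 -0.15 0 0.05 0"

```text
t: 13.7
position: [0.5977, 0.1155, 0.2793]
tcp_rot: [-0.0, 0.706, 0.708, 0.0]
ft_force: [-0.1, -0.4, -0.8]
gripper_width: 0.24
gripper_force: 120.8
```

```bash
python3 f.py
```

```text
14.0 [0.5977 0.1156 0.2793] [-0.3905 -0.1373 -1.6346  0.0669  0.0244  0.0159] 0.24380877076231816 120.85107564926147
```

arm_command:
  series: "1.5 -0.1 0 0.03 0; 1.5 -0.2 0 0.065 0; 1.5 -0.2 0 0.065 0"

```text
t: 14.3
position: [0.5977, 0.1132, 0.2786]
tcp_rot: [0.0, 0.706, 0.708, -0.0]
ft_force: [-0.2, -0.5, -2.0]
gripper_width: 0.245
gripper_force: 120.9
```

```bash
python3 f.py
```

```text
14.6 [0.5977 0.1133 0.2786] [ 0.2824 -0.4589 -2.0402 -0.0741 -0.0183  0.0472] 0.24669903659401365 120.9084963798523
```

arm_command:
  series: "1.5 -0.1 0 0.03 0; 1.5 -0.15 0 0.05 0; 1.5 -0.15 0 0.05 0"

```text
t: 14.9
position: [0.5977, 0.1122, 0.2782]
tcp_rot: [-0.0, 0.706, 0.708, 0.0]
ft_force: [-0.5, 0.3, -1.7]
gripper_width: 0.243
gripper_force: 120.8
```

```bash
python3 f.py
```

```text
15.2 [0.5977 0.1122 0.2782] [ 0.1425  0.8102 -1.6714  0.1486 -0.0052  0.0114] 0.2435993198360709 120.85606098175049
```

arm_command:
  series: "1.5 -0.05 0 0.015 0; 1.5 -0.1 0 0.03 0; 1.5 -0.1 0 0.03 0"

```text
t: 15.5
position: [0.5977, 0.1114, 0.2779]
tcp_rot: [-0.0, 0.706, 0.708, 0.0]
ft_force: [0.3, 2.4, -0.8]
gripper_width: 0.244
gripper_force: 120.9
```

```bash
python3 f.py
```

```text
15.8 [0.5977 0.1113 0.2779] [-0.3018  2.7727 -0.8107  0.5329  0.0582 -0.0215] 0.24231838178423298 120.95121145248413
```

arm_command:
  series: "1.5 0.1 0 -0.03 0; 1.5 0.2 0 -0.07 0; 2.25 0.2 0 -0.07 0; 2.25 0.2 0 -0.07 0; 2.25 0.2 0 -0.07 0; 2.25 0.2 0 -0.07 0"
  force: 35

```text
t: 16.4
position: [0.5977, 0.1124, 0.2784]
tcp_rot: [0.0, 0.707, 0.708, -0.0]
ft_force: [-0.1, -2.2, -2.7]
gripper_width: 0.267
gripper_force: 50.2
```

```bash
python3 f.py
cat > k.py <<'E'
import numpy as np
from scipy.optimize import brentq
G,H=309.,10.
def bar(phi,a):
    u=np.array([np.cos(phi),-np.sin(phi)]);n=np.array([np.sin(phi),np.cos(phi)])
    c=np.array([0,23.])+12*n;return c+a*u, c+a*u+5*n, c-(G-a)*u+H*n, u,n
def theta(phi,a,d=67.):
    _,tp,_,u,n=bar(phi,a);R=np.array([d+202,0])
    def gap(th):
        c,s=np.cos(th),np.sin(th)
        edge=R+np.array([-202*c+21*s,21*c+202*s])
        e1=(edge-tp)@n                    # edge above blade-top line
        v=tp-R; zl=-v[0]*s+v[1]*c         # tip height in grinder frame
        return min(e1,21-zl)
    return brentq(gap,-.2,.3)
if __name__=="__main__":
    for d in(62,67,72):
        a0=94.;p0=.317
        print(d)
        for p in(.317,.28,.24,.2,.16,.12,.08,.04,.02,0,-.02,-.04,-.06,-.08):
            a=a0+12*(p0-p);t,tp,g,_,_=bar(p,a);print(p,"th %.4f tip %s grip dy %.1f z %.4f"%(theta(p,a,d),t.round(1),-g[0],(g[1]+168)/1000))
E
python3 k.py
```

```text
16.7 [0.5976 0.1129 0.2785] [ 0.3448 -1.2802 -2.4898 -0.3017 -0.015   0.0338] 0.2672421489490586 50.25984048843384
62Traceback (most recent call last):
  File "k.py", line 21, in <module>
    a=a0+12*(p0-p);t,tp,g,_,_=bar(p,a);print(p,"th %.4f tip %s grip dy %.1f z %.4f"%(theta(p,a,d),t.round(1),-g[0],(g[1]+168)/1000))
                                                                                     ~~~~~^^^^^^^
  File "k.py", line 15, in theta
    return brentq(gap,-.2,.3)
    r = _zeros._brentq(f, a, b, xtol, rtol, maxiter, args, full_output, disp)
ValueError: f(a) and f(b) must have different signs
```

```bash
sed -i 's/zl=-v\[0\]/zl=v[0]/' k.py; python3 k.py
```

```text
62
0.317 th -0.0021 tip [93.1  5.1] grip dy 197.4 z 0.2789
0.28 th 0.0089 tip [94.1  8.4] grip dy 200.1 z 0.2714
0.24 th 0.0209 tip [95.1 12.1] grip dy 202.7 z 0.2633
0.2 th 0.0328 tip [95.9 15.8] grip dy 205.0 z 0.2550
0.16 th 0.0448 tip [96.6 19.6] grip dy 206.9 z 0.2467
0.12 th 0.0569 tip [97.1 23.4] grip dy 208.5 z 0.2383
0.08 th 0.0693 tip [97.5 27.2] grip dy 209.7 z 0.2299
0.04 th 0.0901 tip [97.7 31.1] grip dy 210.6 z 0.2214
0.02 th 0.1016 tip [97.8 33. ] grip dy 211.0 z 0.2172
0 th 0.1130 tip [97.8 35. ] grip dy 211.2 z 0.2130
-0.02 th 0.1244 tip [97.8 37. ] grip dy 211.4 z 0.2088
-0.04 th 0.1357 tip [97.7 38.9] grip dy 211.4 z 0.2046
-0.06 th 0.1468 tip [97.6 40.9] grip dy 211.4 z 0.2003
-0.08 th 0.1579 tip [97.5 42.9] grip dy 211.3 z 0.1961
67
0.317 th -0.0100 tip [93.1  5.1] grip dy 197.4 z 0.2789
0.28 th 0.0020 tip [94.1  8.4] grip dy 200.1 z 0.2714
0.24 th 0.0150 tip [95.1 12.1] grip dy 202.7 z 0.2633
0.2 th 0.0279 tip [95.9 15.8] grip dy 205.0 z 0.2550
0.16 th 0.0409 tip [96.6 19.6] grip dy 206.9 z 0.2467
0.12 th 0.0540 tip [97.1 23.4] grip dy 208.5 z 0.2383
0.08 th 0.0
[... 483 characters left out ...]
28 th -0.0049 tip [94.1  8.4] grip dy 200.1 z 0.2714
0.24 th 0.0091 tip [95.1 12.1] grip dy 202.7 z 0.2633
0.2 th 0.0230 tip [95.9 15.8] grip dy 205.0 z 0.2550
0.16 th 0.0370 tip [96.6 19.6] grip dy 206.9 z 0.2467
0.12 th 0.0511 tip [97.1 23.4] grip dy 208.5 z 0.2383
0.08 th 0.0653 tip [97.5 27.2] grip dy 209.7 z 0.2299
0.04 th 0.0851 tip [97.7 31.1] grip dy 210.6 z 0.2214
0.02 th 0.0959 tip [97.8 33. ] grip dy 211.0 z 0.2172
0 th 0.1067 tip [97.8 35. ] grip dy 211.2 z 0.2130
-0.02 th 0.1175 tip [97.8 37. ] grip dy 211.4 z 0.2088
-0.04 th 0.1282 tip [97.7 38.9] grip dy 211.4 z 0.2046
-0.06 th 0.1388 tip [97.6 40.9] grip dy 211.4 z 0.2003
-0.08 th 0.1493 tip [97.5 42.9] grip dy 211.3 z 0.1961
```

arm_command:
  series: "2.2 0.15 0 0.4 0; 2.2 0.3 0 0.8 0; 2.2 0.43 0 1.2 0; 2.2 0.55 0 1.6 0; 2.2 0.66 0 2 0; 2.2 0.78 0 2.4 0; 2.2 0.87 0 2.8 0; 2.2 0.95 0 3.2 0"

```text
t: 17.5
position: [0.5982, 0.1237, 0.248]
tcp_rot: [0.0, 0.706, 0.708, 0.002]
ft_force: [-1.9, -0.0, 11.6]
gripper_width: 0.266
gripper_force: 52.7
```

```bash
cat > m.py <<'E'
from h import *
from scipy.optimize import least_squares
def knob(n,im,g):
    x,y=int(g[0])-22,int(g[1])-22;c=cv2.cvtColor(im[y:y+44,x:x+44],cv2.COLOR_RGB2GRAY)
    m=(c<70).astype(np.uint8);k,l,st,ce=cv2.connectedComponentsWithStats(m)
    i=[j for j in range(1,k) if 20<st[j,4]<400]; j=min(i,key=lambda j:np.hypot(*(ce[j]-22)));return ce[j]+[x,y],st[j,4]
# pass a pose guess by tilt: knob rest at own height 0.262
import sys
th=float(sys.argv[1]) if len(sys.argv)>1 else 0
P=np.array([.598,-.2605,.262]);R=np.array([.598,-.349,0]);v=P-R
def rot(th): c,s=np.cos(th),np.sin(th);return R+np.array([0,v[1]*c-v[2]*s,v[1]*s+v[2]*c])
im={n:bot.snapshot(n) for n in("top","scene")}
F=[];
for i in range(3): s=bot.state();F.append(s["ft_force"]);bot.snapshot("top")
ob={n:knob(n,im[n],proj(n,rot(th))[0]) for n in im}
for n in im: print(n,ob[n][0].round(2),ob[n][1])
r=least_squares(lambda q:np.concatenate([proj(n,rot(q[0])+[q[1],q[2],0])[0]-ob[n][0] for n in im]),[th,0,0])
print("tilt",r.x[0].round(4),"dx,dy",r.x[1:],"res",r.fun.round(2))
print(s["t"],s["position"],np.mean(F,0),s["gripper_width"],s["gripper_force"])
c=im["top"][190:230,305:335];mw=cv2.inRange(cv2.cvtColor(c,cv2.COLOR_RGB2HSV),(8,90,90),(20,255,255));mm=cv2.moments(mw);print("block px",305+mm["m10"]/mm["m00"],190+mm["m01"]/mm["m00"],mm["m00"]/255)
E
python3 m.py .04
python3 - <<'E'
from h import *
im=cv2.imread("pics/top0.png")[190:230,305:335];mw=cv2.inRange(cv2.cvtColor(im,cv2.COLOR_BGR2HSV),(8,90,90),(20,255,255));mm=cv2.moments(mw);print("block px0",305+mm["m10"]/mm["m00"],190+mm["m01"]/mm["m00"],mm["m00"]/255)
E
```

```text
top [399.95 197.15] 66
scene [124.89 112.74] 156
tilt 0.026 dx,dy [ 0.0003 -0.0027] res [ 0.07 -0.05  0.07 -0.01]
17.7 [0.5982 0.1237 0.2478] [-1.3258  0.1055  9.9925] 0.26787237685916443 52.564852237701416
block px 317.7986348122867 208.81911262798636 293.0
block px0 317.8337182448037 208.6997690531178 433.0
```

arm_command:
  series: "2.2 0.06 0 0.35 0; 2.2 0.13 0 0.7 0; 2.2 0.2 0 1.1 0; 2.2 0.25 0 1.5 0; 2.2 0.3 0 1.9 0; 2.2 0.33 0 2.2 0; 2.2 0.36 0 2.5 0; 2.2 0.36 0 2.5 0"

```text
t: 18.55
position: [0.5986, 0.1286, 0.2237]
tcp_rot: [-0.0, 0.706, 0.708, 0.003]
ft_force: [-2.8, 2.4, 17.4]
gripper_width: 0.266
gripper_force: 54.3
```

```bash
python3 m.py .08
```

```text
top [404.41 196.97] 70
scene [119.68 110.22] 157
tilt 0.0576 dx,dy [ 0.0005 -0.0052] res [ 0.1  -0.07  0.09 -0.01]
18.75 [0.5986 0.1286 0.2239] [-2.1726  1.9065 15.289 ] 0.2682652476832078 54.29557800292969
block px 317.7721088435374 208.86054421768708 294.0
```

```bash
cat > lk.py <<'E'
from h import *
import sys
from scipy.optimize import least_squares
th0=float(sys.argv[1])
a=cv2.cvtColor(cv2.imread("pics/top0.png"),cv2.COLOR_BGR2GRAY);b=cv2.cvtColor(bot.snapshot("top"),cv2.COLOR_RGB2GRAY)
# (pixel in top0, assumed height): lid knob, housing corners rear, front far corner
pts=[((396.3,197.5),.262),((418.5,166.5),.119),((420,246),.119),((343,247),.119),((342,166.5),.119)]
p0=np.float32([p for p,_ in pts]);X=np.vstack([unproj("top",p,z) for p,z in pts])
def mv(q):
    c,s=np.cos(q[0]),np.sin(q[0]);v=X-[0,-.349,0];return np.c_[v[:,0],v[:,1]*c-v[:,2]*s-.349+q[1],v[:,1]*s+v[:,2]*c]
g=np.float32(proj("top",mv([th0,0])))
p1,st,er=cv2.calcOpticalFlowPyrLK(a,b,p0,g.copy(),winSize=(13,13),maxLevel=0,flags=cv2.OPTFLOW_USE_INITIAL_FLOW)
print(np.c_[p1-p0,p1-g,st,er])
r=least_squares(lambda q:(proj("top",mv(q))-p1)[:,0],[th0,0],loss="soft_l1");print(r.x,r.fun)
r=least_squares(lambda q:(proj("top",mv([q[0],0]))-p1)[:,0],[th0]);print(r.x,r.fun)
E
python3 lk.py .075
```

```text
[[ 8.3204 -0.4211  0.033  -0.1133  1.      4.5163]
 [ 3.2785 -1.0829  0.4266 -1.2316  1.      7.7003]
 [ 2.6906  0.3389 -0.2476  0.2973  1.      8.8168]
 [ 2.643  -0.3235 -1.5187 -0.044   1.     10.9486]
 [ 3.2649 -1.2668 -0.7989 -0.1205  1.      7.7849]]
[0.0772 0.0014] [-0.3448 -0.8352 -0.1687  1.1371  0.4249]
[0.0693] [-0.6613 -0.6377  0.0299  1.1888  0.4767]
```

arm_command:
  series: "2.2 0.03 0 0.25 0; 2.2 0.05 0 0.5 0; 2.2 0.07 0 0.75 0; 2.2 0.09 0 1 0; 2.2 0.1 0 1.2 0; 2.2 0.1 0 1.2 0"

```text
t: 19.45
position: [0.5989, 0.13, 0.2121]
tcp_rot: [-0.0, 0.706, 0.708, 0.003]
ft_force: [-2.6, 2.8, 16.9]
gripper_width: 0.265
gripper_force: 55.1
```

```bash
python3 m.py .11; python3 lk.py .105
```

```text
top [407.58 196.86] 69
scene [115.96 108.34] 157
tilt 0.0868 dx,dy [ 0.0005 -0.0051] res [ 0.12 -0.09  0.11 -0.01]
19.65 [0.5989 0.1299 0.2122] [-2.4101  3.0418 16.6428] 0.2708276256240188 55.05790114402771
block px 317.7986348122867 208.87713310580205 293.0
[[11.4435 -0.5286 -0.177  -0.1231  1.      5.0292]
 [ 4.0214 -1.2205  0.0637 -1.4426  1.      8.242 ]
 [ 3.8466  0.3255 -0.2328  0.2636  1.      8.5242]
 [ 3.5453 -0.4826 -2.4068 -0.0942  1.     13.3262]
 [ 4.6575 -1.7712 -1.1543 -0.1767  1.      7.3761]]
[0.1054 0.0018] [-0.4801 -0.6624 -0.3784  1.7882  0.5486]
[0.0943] [-1.0149 -0.4565 -0.1727  1.7588  0.5216]
```

arm_command:
  series: "2.2 0.01 0 0.2 0; 2.2 0.02 0 0.4 0; 2.2 0.02 0 0.6 0; 2.2 0.02 0 0.6 0; 2.2 0.02 0 0.6 0"

```text
t: 20.25
position: [0.599, 0.1304, 0.2064]
tcp_rot: [0.0, 0.706, 0.708, 0.004]
ft_force: [-1.8, 2.7, 18.9]
gripper_width: 0.265
gripper_force: 55.6
```

```bash
python3 m.py .12; python3 lk.py .12
python3 - <<'E'
from h import *
b=bot.snapshot("scene")[100:220,80:260,::-1];a=bot.snapshot("top")[150:270,300:480,::-1]
cv2.imwrite("pics/g5.png",cv2.resize(np.hstack([a,b]),None,fx=2.2,fy=2.2,interpolation=cv2.INTER_CUBIC))
E
```

```text
top [408.99 196.79] 70
scene [114.19 107.47] 156
tilt 0.1047 dx,dy [ 0.0007 -0.0037] res [ 0.17 -0.12  0.16 -0.01]
20.45 [0.599  0.1304 0.2064] [-2.4349  3.4705 18.2667] 0.26375071187227445 55.58885335922241
block px 317.7721088435374 208.86054421768708 294.0
[[12.8918 -0.6329 -0.3967 -0.1843  1.      5.1592]
 [ 4.226  -1.2466 -0.2765 -1.5083  1.      8.6659]
 [ 4.2105  0.3062 -0.4315  0.2334  1.      8.6196]
 [ 3.8992 -0.5708 -2.9745 -0.1285  1.     15.4344]
 [ 5.6179 -1.8498 -1.0938 -0.0336  1.      7.3979]]
[0.1206 0.0023] [-0.4479 -0.4987 -0.3599  2.1745  0.3105]
[0.1059] [-1.1745 -0.2365 -0.0983  2.106   0.2457]
```

View pics/g5.png

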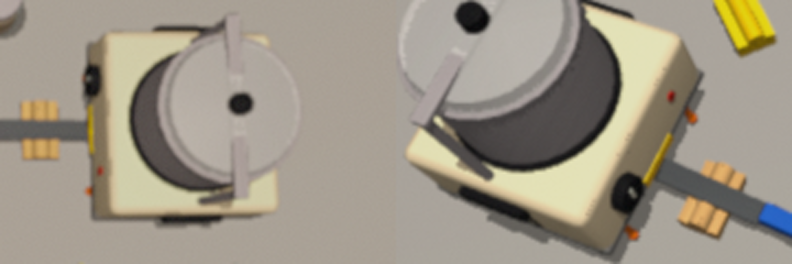

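arm_command:
  series: "2.2 0 0 0.15 0; 2.2 0 0 0.3 0; 2.2 0 0 0.3 0; 2.2 0 0 0.3 0; 2.2 0 0 0.3 0"

```text
t: 21.15
position: [0.599, 0.1306, 0.2034]
tcp_rot: [-0.0, 0.706, 0.708, 0.004]
ft_force: [-2.1, 4.2, 17.9]
gripper_width: 0.268
gripper_force: 55.7
```

```bash
python3 m.py .12
python3 - <<'E'
from h import *
for n in("scene","top"):
    im=bot.snapshot(n);h=cv2.cvtColor(im,cv2.COLOR_RGB2HSV);m=cv2.inRange(h,(3,140,120),(13,255,255))
    k,l,st,ce=cv2.connectedComponentsWithStats(m)
    for j in range(1,k):
        p=unproj(n,ce[j],.008)[0]
        if st[j,4]>2 and .45<p[0]<.75 and -.25<p[1]<0: print(n,st[j],ce[j],p)
E
```

```text
top [409.69 196.93] 71
scene [113.46 106.97] 158
tilt 0.1073 dx,dy [ 0.0003 -0.0048] res [ 0.18 -0.14  0.17 -0.02]
21.35 [0.599  0.1306 0.2034] [-2.1103  3.6911 17.6421] 0.2647563659205276 55.73674499988556
block px 317.7721088435374 208.86054421768708 294.0
scene [203 141   3   4   5] [203.6 142.2] [ 0.4966 -0.1933  0.008 ]
scene [213 151   4   5  17] [214.4118 152.8824] [ 0.5127 -0.1525  0.008 ]
scene [186 205   4   4  15] [187.4 206.4] [ 0.6749 -0.1481  0.008 ]
top [345 226   2   3   6] [345.5 227. ] [ 0.5452 -0.1677  0.008 ]
top [339 236   3   2   6] [340.  236.5] [ 0.5157 -0.1503  0.008 ]
```

arm_command:
  series: "2.2 0 0 -0.2 0; 2.2 0 0 -0.4 0; 2.2 -0.02 0 -0.6 0; 2.2 -0.03 0 -0.8 0; 2.2 -0.04 0 -1 0; 2.2 -0.06 0 -1.2 0; 2.2 -0.06 0 -1.2 0"

```text
t: 22.2
position: [0.5981, 0.1301, 0.2131]
tcp_rot: [-0.001, 0.706, 0.708, 0.003]
ft_force: [1.1, 5.4, 2.2]
gripper_width: 0.263
gripper_force: 53.6
```

```bash
python3 m.py .1
```

```text
top [407.4  196.82] 72
scene [116.06 108.41] 158
tilt 0.0901 dx,dy [ 0.0007 -0.0038] res [ 0.14 -0.11  0.13 -0.01]
22.4 [0.5982 0.1301 0.213 ] [0.5027 5.8957 3.0704] 0.2646482169561825 53.66969704627991
block px 317.7593220338983 208.84406779661018 295.0
```

arm_command:
  series: "2.2 0.15 0 -0.1 0; 2.2 0.3 0 -0.2 0; 2.2 0.4 0 -0.4 0; 2.2 0.4 0 -0.6 0; 2.2 0.4 0 -0.6 0"

```text
t: 22.95
position: [0.5975, 0.1304, 0.2185]
tcp_rot: [-0.0, 0.706, 0.708, -0.0]
ft_force: [-0.6, 2.5, -3.8]
gripper_width: 0.265
gripper_force: 52.7
```

```bash
python3 m.py .105
```

```text
top [407.34 196.85] 71
scene [116.18 108.48] 157
tilt 0.0858 dx,dy [ 0.0006 -0.0048] res [ 0.14 -0.1   0.13 -0.01]
23.15 [0.5975 0.1304 0.2184] [ 0.1299  1.3583 -3.6191] 0.2654050008458932 52.74356245994568
block px 317.7857142857143 208.82993197278913 294.0
```

arm_command:
  series: "1.5 0 0 0 0; 1.5 0 0 0 0; 1.5 0 0 0 0; 1.5 0.4 0 -0.05 0; 1.5 1 0 -0.1 0; 1.5 1.7 0 -0.1 0; 1.5 2.5 0 -0.1 0; 1.5 2.5 0 -0.1 0"
  force: 120

```text
t: 24.0
position: [0.5974, 0.1583, 0.2196]
tcp_rot: [-0.001, 0.705, 0.709, 0.001]
ft_force: [0.3, 0.3, -4.9]
gripper_width: 0.246
gripper_force: 118.0
```

```bash
python3 m.py .105
```

```text
top [407.34 196.85] 71
scene [116.14 108.46] 158
tilt 0.0877 dx,dy [ 0.0006 -0.0043] res [ 0.15 -0.11  0.14 -0.01]
24.2 [0.5976 0.1553 0.2195] [-0.046  -0.3683 -3.923 ] 0.247657405401597 117.96616315841675
block px 317.7986348122867 208.81911262798636 293.0
```

arm_command:
  series: "1.5 0.8 0 -0.05 0; 1.5 2 0 -0.1 0; 1.5 3.2 0 -0.1 0; 1.5 4.2 0 -0.2 0; 1.5 4.5 0 -1 0; 1.5 4.5 0 -3 0; 1.5 4.5 0 -5 0; 1.5 4.5 0 -6 0"

```text
t: 25.05
position: [0.5982, 0.2008, 0.2818]
tcp_rot: [0.001, 0.706, 0.708, 0.001]
ft_force: [0.8, 0.2, -4.1]
gripper_width: 0.249
gripper_force: 118.1
```

arm_command:
  series: "1.5 0.3 -0.8 0 0; 1.5 1.2 -2.5 0 0.02; 1.5 2.5 -5 0 0.04; 1.5 4 -7.5 0 0.06; 1.5 5.5 -10 0 0.08; 1.5 6.5 -12 0 0.1; 1.5 7 -13 0 0.11; 1.5 7 -13 0 0.11"

```text
t: 25.85
position: [0.4657, 0.2715, 0.2792]
tcp_rot: [-0.001, 0.743, 0.669, -0.001]
ft_force: [0.2, 0.7, -3.4]
gripper_width: 0.249
gripper_force: 118.1
```

```bash
python3 m.py .105
python3 - <<'E'
from h import *
a=bot.snapshot("top")[150:300,160:340,::-1];b=bot.snapshot("scene")[90:240,180:420,::-1]
cv2.imwrite("pics/g6.png",cv2.resize(np.hstack([a,b]),None,fx=1.9,fy=1.9,interpolation=cv2.INTER_CUBIC))
E
```

```text
top [407.27 196.83] 70
scene [116.14 108.46] 158
tilt 0.0908 dx,dy [ 0.0007 -0.0033] res [ 0.17 -0.13  0.16 -0.01]
26.05 [0.4689 0.2695 0.2796] [ 0.452  -0.0504 -4.6248] 0.24889783089448023 118.13974857330322
block px 317.853488372093 208.70697674418605 430.0
```

View pics/g6.png

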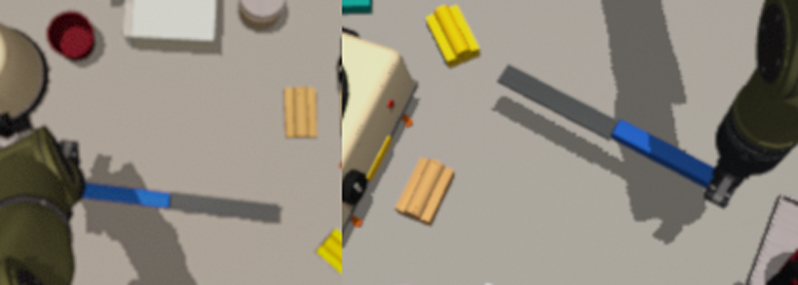

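arm_command:
  series: "1.5 0 0 1 0; 1.5 0 0 2.5 0; 1.5 0 0 4.3 0; 1.5 0 0 6 0; 1.5 0 0 7.5 0; 1.5 0 0 8.6 0; 1.5 0 0 9.2 0; 1.5 0 0 9.2 0"

```text
t: 27.0
position: [0.4673, 0.2703, 0.1868]
tcp_rot: [-0.0, 0.744, 0.668, -0.001]
ft_force: [-0.9, -1.1, -3.2]
gripper_width: 0.248
gripper_force: 118.1
```

arm_command:
  series: "1.5 0 0 0.2 0; 1.5 0 0 0.4 0; 1.5 0 0 0.5 0; 1.5 0 0 0.5 0"

```text
t: 27.4
position: [0.4675, 0.2706, 0.1829]
tcp_rot: [0.0, 0.744, 0.668, 0.0]
ft_force: [-0.1, 0.8, -3.3]
gripper_width: 0.244
gripper_force: 118.3
```

arm_command:
  series: "1.5 0 0 0.2 0; 1.5 0 0 0.4 0; 1.5 0 0 0.4 0; 1.5 0 0 0.4 0"

```text
t: 27.8
position: [0.4674, 0.2706, 0.1786]
tcp_rot: [-0.0, 0.744, 0.668, 0.0]
ft_force: [0.2, 0.5, -1.4]
gripper_width: 0.245
gripper_force: 118.5
```

```bash
python3 f.py
```

```text
28.1 [0.4674 0.2706 0.1787] [ 0.2193  1.9196 -1.7909  0.1628 -0.0789  0.0834] 0.24807434247133883 118.51919889450073
```

Nearly down; lower 1 mm more, release gradually, then retreat.

arm_command:
  series: "1.5 0 0 0.1 0; 2.2 0 0 0.15 0; 2.2 0 0 0.15 0; 2.35 0 0 0.15 0; 2.35 0 0 0.15 0; 2.6 0 0 0.15 0; 3.2 0 0 0.15 0; 3.2 0 0 0.15 0"
  force: 20

```text
t: 28.9
position: [0.4673, 0.2701, 0.177]
tcp_rot: [0.0, 0.744, 0.668, -0.0]
ft_force: [-0.7, -0.7, -0.8]
gripper_width: 0.376
gripper_force: 0.0
```

arm_command:
  series: "4 0 0 0 0; 5 0 0 0 0; 5 0 0 0 0; 5 0 0 -1.5 0; 5 0 0 -4 0; 5 0 0 -8 0; 5 0 0 -12 0; 5 0 0 -14 0"

```text
t: 29.7
position: [0.4679, 0.2705, 0.3212]
tcp_rot: [0.0, 0.744, 0.668, 0.003]
ft_force: [0.6, 0.5, -0.4]
gripper_width: 0.584
gripper_force: 0.0
```

```bash
python3 m.py .105
python3 - <<'E'
from h import *
a=bot.snapshot("top")[120:300,90:440,::-1];b=bot.snapshot("scene")[60:320,60:500,::-1]
b=cv2.resize(b,(350,207));cv2.imwrite("pics/g7.png",cv2.resize(np.vstack([a,b]),None,fx=1.5,fy=1.5,interpolation=cv2.INTER_CUBIC))
s=bot.state();print(s["position"],s["ft_force"])
E
```

```text
top [407.34 196.85] 71
scene [116.14 108.46] 158
tilt 0.0877 dx,dy [ 0.0006 -0.0043] res [ 0.15 -0.11  0.14 -0.01]
29.9 [0.4672 0.2704 0.3179] [-0.0406 -0.328  -0.4357] 0.5884310773630076 0.0
block px 317.8352668213457 208.73317865429235 431.0
[0.4669 0.2703 0.3161] [-1.3398 -0.0114 -1.0417]
```

View pics/g7.png

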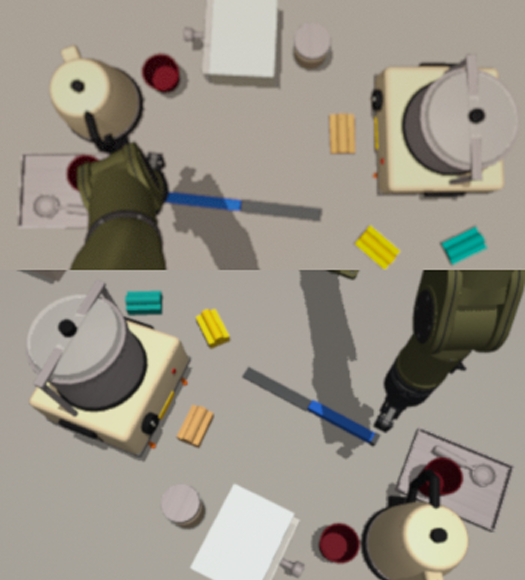

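```bash
python3 -c "
from cell import bot
print(bot.hand_in())"
```

```text
the job is handed in; nothing more can be done
None
```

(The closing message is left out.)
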